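Close up a paint row with the inner knob of a coaxial pair

TASK

Stand the loose paint jar from the desk in the gap of the rack's lower tier, between the two jars there and the sliding follower. Then turn only the small inner brass knob clockwise, without dragging the big outer ring round with it or pushing the follower by hand, until the follower has drawn the three jars up snug against the end pad and stays pressing on them; feel for it and do not force the drive. Let go, and leave the upper tier and the other things on the desk as they are.

Things in the scene. Friction and masses are not known exactly. Their poses are not given: they have to be found in the camera images.
- rack: enamel-grey steel paint rack fixed to the desk, 130 x 286 mm; origin under its middle, at desk height; x from the lower front tier to the upper back tier, y along the rows away from the gear housing, which is 80 mm high and carries both knobs at y = -105 mm. Upper tier: floor 45 mm up, row at x = +42 mm, front lip at x = 19 to 22 mm, 57 mm high
- lower_tier_end (a point): middle of the lower tier's trough, on its floor (12 mm above the desk), at the inner face of the end plate; 42 mm towards -x and 130 mm towards +y from the rack's origin. A black rubber end pad, screw-adjusted and set differently each time, stands 4 to 12 mm out from here; the row ends on it. The trough runs 190 mm to -y, 40 mm wide; front lip 24 mm, back wall 30 mm above the desk
- jar: paint jar like the others: 34 mm across up to 38 mm high, white ridged cap 32 mm across from 46 to 62 mm; origin at the centre of its underside, z up; this one, about 90 g, stands alone on the desk left or right of the rack and is to be loaded. In the rack there is room to grip the cap along the rack's x
- row_jar1: paint jar like the others: 34 mm across up to 38 mm high, white ridged cap 32 mm across from 46 to 62 mm; origin at the centre of its underside, z up; on the lower tier next to the end pad, with up to 12 mm of play
- row_jar2: paint jar like the others: 34 mm across up to 38 mm high, white ridged cap 32 mm across from 46 to 62 mm; origin at the centre of its underside, z up; on the lower tier next to row_jar1, up to 5 mm of play
- lower_follower: aluminium plate 36 mm wide, 44 mm high, 5 mm thick, foot 30 mm behind it, sliding on the lower tier; origin at the foot of the face that presses the jars; axes as the rack's. Moves 14 mm to +y per rad of inner knob clockwise. The closed row is stiff: some 1 mm more takes the push from 0 to 16 N, where the nylon pinion jumps teeth. 5 to 11 N while turning is snug; up to 5 N stays after letting go
- inner_knob_top (a point): top centre of the small ridged brass inner knob, 20 mm across, standing 16 mm proud of the outer ring; axis vertical. Clockwise from above closes the lower follower, 1.2 to 2.2 rad from the start, if need be in two grasps; it stays where it is left. Idle it takes up to 0.08 N m (the drive's friction); each newton of follower push adds 0.014 N m
- outer_ring_rim (a point): point on the top edge of the big ridged brass outer ring, 50 mm across, 16 mm high, on the same axis, its flat top 16 mm below the inner knob's top. The point lies 25 mm from the axis, on the rack's -y side at the start, and turns with the ring, which turns easily (0.1 N m) and drives the upper follower: clockwise slackens the upper row
- upper_jar1: paint jar like the others: 34 mm across up to 38 mm high, white ridged cap 32 mm across from 46 to 62 mm; origin at the centre of its underside, z up; first of three on the upper tier, held by the upper follower; to be left alone
- upper_jar2: paint jar like the others: 34 mm across up to 38 mm high, white ridged cap 32 mm across from 46 to 62 mm; origin at the centre of its underside, z up; second on the upper tier; to be left alone
- upper_jar3: paint jar like the others: 34 mm across up to 38 mm high, white ridged cap 32 mm across from 46 to 62 mm; origin at the centre of its underside, z up; third on the upper tier; to be left alone
- rocket: silver plastic rocket body standing on three fins, 168 mm tall, 90 mm across the fins; origin under its middle; to be left alone
- display_base: black plastic display base, a disc 90 mm across and 18 mm high with a short 10 mm pin on top; origin under its middle; to be left alone
- probe: chrome probe tool lying on the desk, 150 mm long, 8 mm thick, along its x; origin near its middle; to be left alone

How it is judged:
On the way, in this order (a step that is already met when the one before it is completed fails the run):
1. the jar stands on the lower tier between row_jar2 and the follower, let go (z of jar in the frame of rack below 0.016 m and x of jar in the frame of rack between -0.049 and -0.035 m and angle between jar's own z axis and vertical below 0.1 rad and y of jar in the frame of lower_follower above 0.014 m and distance between jar and row_jar2 below 0.07 m and contact force between the fingers and jar below 0.05 N), for 0.2 s.
2. the follower presses the closed row (contact force between lower_follower and jar above 4 N and contact force between each of jar, row_jar1 and row_jar2 above 4 N), for 0.2 s.
At the end, for the whole second after the job is handed in: the three jars stand upright on the lower tier, drawn up against the end pad and each other, the follower still pressing them with over 1 N; the outer ring is within 4 mm at its rim (about 9 degrees) of where it was, and the robot has let go (contact force between lower_follower and jar above 1 N and contact force between each of jar, row_jar1 and row_jar2 above 1 N and z of each of jar, row_jar1, row_jar2 in the frame of rack below 0.016 m and x of jar in the frame of rack between -0.049 and -0.035 m and angle between each of jar, row_jar1, row_jar2's own z axis and vertical below 0.1 rad and x of row_jar1 in the frame of rack between -0.049 and -0.035 m and x of row_jar2 in the frame of rack between -0.049 and -0.035 m and y of row_jar1 in the frame of rack above 0.0992 m and linear speed of jar below 0.01 m/s and distance of outer_ring_rim from where it was at the start of the episode below 0.004 m); the robot touches nothing.
It fails at once if the outer ring is dragged round by more than 4 mm at its rim (about 9 degrees) (distance of outer_ring_rim from where it was at the start of the episode above 0.004 m).
It fails at once if the drive is forced: the follower presses with more than 16 N (contact force between lower_follower and jar above 16 N).
It fails at once if the robot pushes on the follower itself (contact force between any of the arm, the fingers and lower_follower above 2 N).
It fails at once if the upper row or another thing on the desk is moved by more than 10 mm (distance of any of upper_jar1, upper_jar2, upper_jar3, rocket, display_base, probe from where it was at the start of the episode above 0.01 m).
It also fails if it takes over 72 s, if anything falls off the work surface, if the arm or the gripper's body presses on something with over 40 N, if the wrist force passes 120 N, or if a joint passes its speed limit or range.

ROBOT

A 6-joint arm with a two-finger parallel gripper is mounted at the origin on the work surface. World frame = base frame: x ahead of the robot, y to its left, z up, the work surface at z = 0. Lengths are in m, angles in rad, forces in N, time in s.
With the tool pointing down it reaches from about 0.35 to 0.775 m from the base axis. Payload 7.3 kg.
Tool frame: the origin (TCP) lies at the very end of the fingers, on their centre line; the grasp point (between the pads) lies robot.pinch_z behind it (robot.pinch_z is the distance from the TCP to the grasp point, in m); y points along the fingers, z is the direction in which the jaws open and shut, and the axes are right-handed (so a half turn about y gives the same grasp; the last joint's range is limited). The gripper opens to 92 mm and grips with 3 to 60 N. Pads are 19 mm wide; open, the fingers measure 130 mm over their backs; the gripper's body (75 mm by 190 mm) begins 47 mm behind the grasp point.
Start: joints at [-1.47, 0.342, 1.524, -0, 1.275, -0.146], TCP at [0.128, -0.509, 0.227] pointing down, gripper open.
Joint ranges: [-2.53, 2.53], [-0.77, 2.02], [0.04, 2.7], [-1, 4.14], [0.28, 2.66], [-3.11, 3.11]. Speed limits (rad/s): [2.57, 2.57, 3.14, 3.14, 3.14, 3.14].

INTERFACE

Orientations are given as [roll, pitch, yaw] about the fixed x, y, z axes, in that order (R = Rz(yaw) Ry(pitch) Rx(roll)).
In Python, from cell import status, viewer, robot gives the robot as it stands. The module is installed in compiled form; this text tells all that it offers.
- The arm moves only by the shell command python3 -m pendant 'ROWS' [FORCE]. ROWS is JSON, a list that holds one entry, the list of rows, each a list of 7 numbers: the shift along the tool's x, y, z in cm, then the turn, a rotation vector about the tool's x, y, z in rad, then the finger opening in cm, from 0 to 9.18. A call has 1 to 20 rows; each row is the pose to reach, as a shift and turn from the pose commanded when the call began, along the tool's axes at that moment; what a row does not reach only later rows make up. A row lasts 1/10 s, in which the tool goes at most 50 mm and 8.59 degrees, less where a joint would pass 70% of its speed; a pose out of reach is approached as far as the arm can. A call with a gripper value outside its range is refused whole. The fingers move at their own pace and stop on an object; FORCE is the grip in N (left out, the last holds). Time passes only in rows, so rows that repeat a pose let the fingers close. It gives the time, the measured TCP pose, the force and the opening at its end, in the units of the state.
- status.observe(): the state, without advancing time (a new reading comes with each control period).
- viewer.read_camera(name): name is "scene" or "side" or "wrist"; returns a dict with "image" (400x640x3 uint8, red, green, blue), "range_z" (400x640 float32, m along the optical axis (not along the pixel's ray), 0 where there is no reading), "fx", "fy", "cx", "cy" (pixels), "camera_from_world" (4x4, takes a point from world to camera coordinates). Camera axes: x right, y up, looking along -z (the intrinsics and any distortion apply to the point x, -y, -z); pixel columns grow to the right and rows downward; lengths in m; the calibration is good to about 2 mm. A picture is of the moment at which its call begins.
- robot.hand_in(): hands the job in, once; it reports no verdict.
The state is a dict: "time": time; "qpos": joint angles; "qvel": joint speeds; "joint_efforts": joint torques, N m; "tool_pos": TCP position; "tool_rot": TCP orientation; "contact_force": force on the tool from outside, world axes, zero at the start; "torque": the same for the moment, N m; "opening": finger opening in m.
Only numpy, scipy, OpenCV 4.12 (cv2) and the standard library are available. Lean on these libraries where they do the work, as an engineer would, in place of code of your own. Each camera call takes 0.05 s, during which the arm holds its last target. There are 200 camera calls.

## Working session

There is one attempt and no reset: what is moved stays moved. The work goes in short steps, Python scripts to look and compute and a shell command to move; the robot and the scene stay as the last step left them, time stands still between calls to the robot, and variables do not carry over. Pictures are saved under pics/ and viewed, about 8 in all and at most 12, crops included, and the job is handed in when it is done.

```bash
mkdir -p pics
cat > h.py <<'E'
import numpy as np, cv2
from cell import status, viewer, robot
from scipy.spatial.transform import Rotation as R
def snap(n,f):
    d=viewer.read_camera(n); cv2.imwrite('pics/%s.png'%f,cv2.cvtColor(d['image'],cv2.COLOR_RGB2BGR))
    np.savez('pics/%s.npz'%f,**d); return d
def pt(d,u,v,z=None):
    """world point at pixel; by range, or on plane height z"""
    T=np.linalg.inv(d['camera_from_world'])
    r=np.array([(u-d['cx'])/d['fx'],-(v-d['cy'])/d['fy'],-1.])
    if z is None:
        k=np.array(d['range_z'])[int(v)-1:int(v)+2,int(u)-1:int(u)+2]; k=np.median(k[k>0])
    else:
        w=T[:3,:3]@r; k=(z-T[2,3])/w[2]
    return T[:3,:3]@(r*k)+T[:3,3]
def ld(f): 
    d=np.load('pics/%s.npz'%f); return {k:d[k] for k in d}
def tool():
    s=status.observe(); return np.array(s['tool_pos']),R.from_euler('xyz',s['tool_rot']).as_matrix()
def to(p):
    t,M=tool(); return np.round(M.T@(np.array(p)-t)*100,2)
E
python3 - <<'E'
from h import *
snap('scene','s1');snap('side','d1')
s=status.observe();print(s,robot.pinch_z);print(tool()[1].round(3))
E
```

```text
{'time': 0.1, 'qpos': array([-1.46998453e+00,  3.42676726e-01,  1.52488731e+00, -1.72585482e-05,
        1.27539872e+00, -1.46003018e-01]), 'qvel': array([ 0.00039395, -0.00134133, -0.002587  ,  0.00019087,  0.00054611,
        0.00046025]), 'joint_efforts': array([ 2.01208502e-03, -4.32004738e+01, -2.44696355e+01,  7.19288900e-02,
        5.26233972e-02, -5.59452951e-05]), 'tool_pos': array([ 0.12824572, -0.50873672,  0.2261141 ]), 'tool_rot': array([-1.57215425e+00,  1.83000013e-04, -2.89477292e+00]), 'contact_force': array([0.37194469, 0.13086607, 1.29134048]), 'torque': array([ 0.017564  , -0.03215833,  0.00081043]), 'opening': 0.09198332086796718} 0.0188
[[-0.97  -0.     0.244]
 [-0.244  0.001 -0.97 ]
 [-0.    -1.    -0.001]]
```

View pics/s1.png

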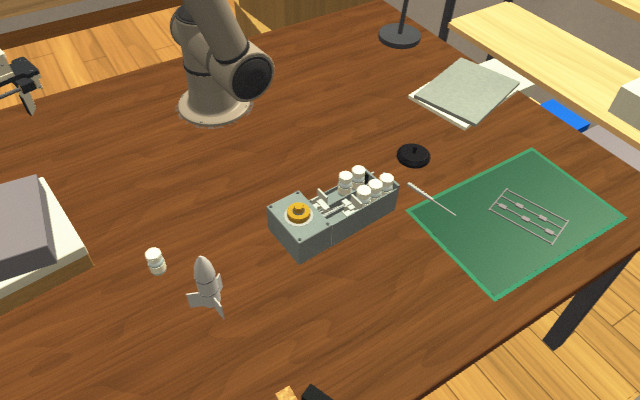

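View pics/d1.png

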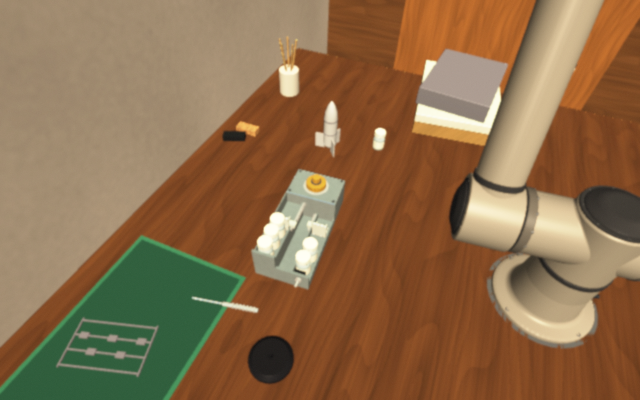

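The scene view shows the loose jar at (155,260), the rocket at (206,285), the knob at (299,210) and the row at about (345–387,182). I'll enlarge the rack and the jar.

Run:
```python
from h import *
a=cv2.imread('pics/s1.png'); b=cv2.imread('pics/d1.png')
A=cv2.resize(a[155:265,260:405],None,fx=5,fy=5,interpolation=cv2.INTER_CUBIC)
J=cv2.resize(a[235:285,135:180],None,fx=5,fy=5,interpolation=cv2.INTER_CUBIC)
cv2.imwrite('pics/c1.png',A)
B=cv2.resize(b[165:292,245:350],None,fx=4.5,fy=4.5,interpolation=cv2.INTER_CUBIC)
c=np.zeros((572,800,3),np.uint8); c[:B.shape[0],:B.shape[1]]=B; c[:250,500:725]=J
cv2.imwrite('pics/c2.png',c)
d=ld('s1');e=ld('d1')
for n,u,v in[('knob',299,207),('jarcap',153,252),('rocket',204,262),('base',413,155)]: print(n,pt(d,u,v).round(4))
for n,u,v in[('knob',316,181),('jarcap',380,132)]: print(n,pt(e,u,v).round(4))
```

```text
knob [ 0.5739 -0.0408  0.1112]
jarcap [ 0.4869 -0.3467  0.062 ]
rocket [ 0.6345 -0.2799  0.1556]
base [0.4992 0.3554 0.0176]
knob [ 0.5643 -0.0314  0.1054]
jarcap [ 0.4851 -0.3403  0.0643]
```

View pics/c1.png

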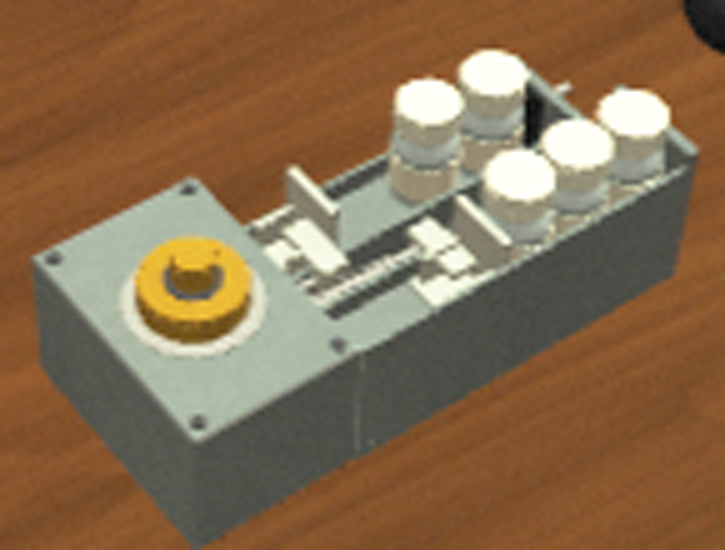

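View pics/c2.png

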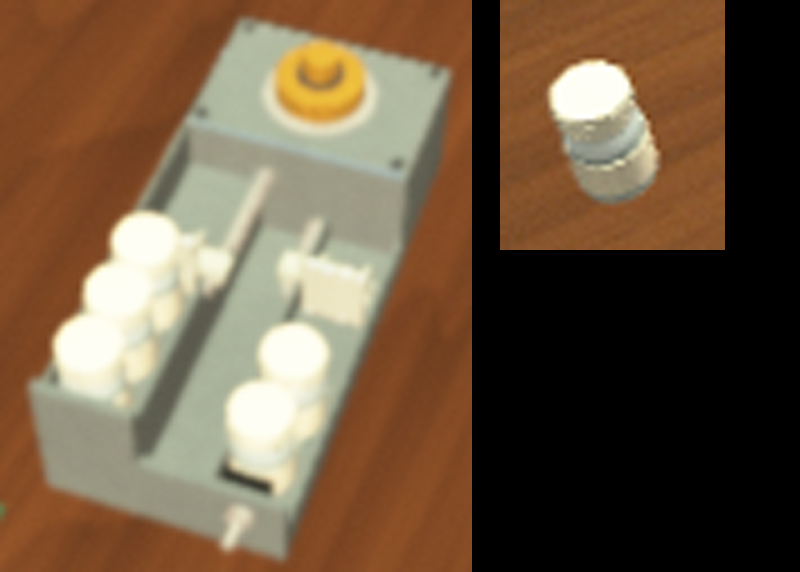

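Run:
```python
from h import *
d=ld('s1');e=ld('d1')
def both(n,z,a=None,b=None):
    print(n,*(pt(D,p[0]/k+o[0],p[1]/k+o[1],z).round(4) for D,p,k,o in((d,a,5,(260,155)),(e,b,4.5,(245,165))) if p))
both('c_nr',.08,(190,178),(452,70)); both('c_fr_back?',.08,(33,258),(243,18))
both('cB',.08,(197,437),(190,125)); both('cD',.08,(372,340),(405,172))
both('knob',.112,(195,262),(322,60))
both('row2',.074,(428,98),(293,350)); both('row1',.074,(492,72),(262,410))
both('up3',.107,(519,175),(145,238)); both('up2',.107,(578,142),(120,288)); both('up1',.107,(634,110),(90,343))
both('fol a',.056,(290,170),(370,274)); both('fol b',.056,(338,212),(302,256))
print('jar',pt(d,(590-500)/5+135,85/5+235,.062),pt(e,380,131,.062))
```

```text
c_nr [ 0.5053 -0.0033  0.08  ] [ 0.5049 -0.0874  0.08  ]
c_fr_back? [ 0.5116 -0.0886  0.08  ] [ 0.6327 -0.0777  0.08  ]
cB [ 0.6361 -0.0768  0.08  ] [0.6232 0.0127 0.08  ]
cD [0.6298 0.0155 0.08  ] [ 0.5013 -0.0034  0.08  ]
knob [ 0.5755 -0.0417  0.112 ] [ 0.5642 -0.0345  0.112 ]
row2 [0.5135 0.1243 0.074 ] [0.5112 0.1251 0.074 ]
row1 [0.5147 0.1611 0.074 ] [0.5107 0.1637 0.074 ]
up3 [0.6017 0.1115 0.107 ] [0.5975 0.1139 0.107 ]
up2 [0.5986 0.1466 0.107 ] [0.5943 0.147  0.107 ]
up1 [0.5953 0.181  0.107 ] [0.592  0.1819 0.107 ]
fol a [0.5056 0.0515 0.056 ] [0.4986 0.0516 0.056 ]
fol b [0.5402 0.0564 0.056 ] [0.5367 0.055  0.056 ]
jar [ 0.48691839 -0.34673705  0.062     ] [ 0.4870276  -0.34803244  0.062     ]
```

Run:
```python
from h import *
print(to([.487,-.347,.16]))
```

```text
[-38.74   6.63  -6.91]
```

```bash
python3 -m pendant '[[[-5,1,-1,0,-0.1,0,9],[-10,2,-2,0,-0.22,0,9],[-15,3,-3,0,-0.34,0,9],[-20,4,-4,0,-0.46,0,9],[-25,5,-5,0,-0.58,0,9],[-30,6,-6,0,-0.7,0,8],[-35,6.6,-6.9,0,-0.85,0,7],[-38.7,6.6,-6.9,0,-0.85,0,7],[-38.7,6.6,-6.9,0,-0.85,0,7],[-38.7,6.6,-6.9,0,-0.85,0,7],[-38.7,6.6,-6.9,0,-0.85,0,7],[-38.7,6.6,-6.9,0,-0.85,0,7]]]' 20
python3 - <<'E'
from h import *
t,M=tool();print(t,M.round(3))
d=snap('wrist','w1')
T=d['camera_from_world']
for p in([.487,-.347,.062],t): 
    q=T[:3,:3]@np.array(p)+T[:3,3];print(d['cx']-d['fx']*q[0]/q[2],d['cy']+d['fy']*q[1]/q[2])
E
```

```text
time: 1.3
tool_pos: [0.4856, -0.3484, 0.1608]
tool_rot: [-1.571, -0.0, -2.047]
contact_force: [0.3, -0.1, -0.3]
opening: 0.0695
[ 0.48557361 -0.34835689  0.16083488] [[-0.458 -0.     0.889]
 [-0.889 -0.    -0.458]
 [ 0.    -1.    -0.   ]]
324.02888464217926 204.08268388824072
323.1939963869873 253.22279769823984
```

View pics/w1.png

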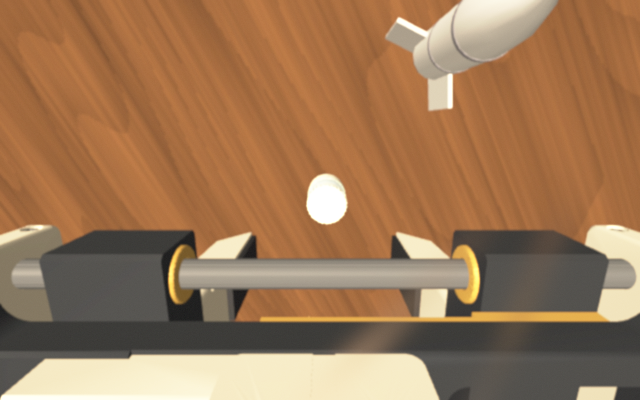

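The cap top is at about (327,203) in the wrist picture. I predicted (324,204), so the jar position is good to about 2 mm.

Run:
```python
from h import *
d=ld('w1');p=pt(d,327,203,.062);print(p,to([p[0],p[1],.037]))
```

```text
[ 0.4895791  -0.34730463  0.062     ] [-0.28 12.39  0.3 ]
```

```bash
python3 -m pendant '[[[-0.2,3,0.25,0,0,0,6.5],[-0.2,6,0.25,0,0,0,6.5],[-0.2,9,0.25,0,0,0,6.5],[-0.2,11,0.25,0,0,0,6.5],[-0.2,12.3,0.25,0,0,0,6.5],[-0.2,12.3,0.25,0,0,0,6.5],[-0.2,12.3,0.25,0,0,0,6.5],[-0.2,12.3,0.25,0,0,0,2.5],[-0.2,12.3,0.25,0,0,0,2.5],[-0.2,12.3,0.25,0,0,0,2.5],[-0.2,12.3,0.25,0,0,0,2.5],[-0.2,12.3,0.25,0,0,0,2.5],[-0.2,12.3,0.25,0,0,0,2.5]]]' 20
python3 - <<'E'
from h import *
t,M=tool();print(t,to([.50,-.25,.22]),to([.50,.0,.22]),to([.517,.085,.2]))
E
```

```text
time: 2.65
tool_pos: [0.4896, -0.3469, 0.0381]
tool_rot: [-1.571, -0.0, -2.045]
contact_force: [-2.5, 1.7, 5.6]
opening: 0.0319
[ 0.48958503 -0.34688542  0.03808077] [ -9.09 -18.19  -3.5 ] [-31.34 -18.19 -14.91] [-39.68 -16.19 -17.28]
```

```bash
python3 -m pendant '[[[0,-4,0,0,0,0,2.5],[0,-8,0,0,0,0,2.5],[-2,-12,-1,0,-0.05,0,2.5],[-6,-15,-2.5,0,-0.1,0,2.5],[-10,-16.2,-4.2,0,-0.15,0,2.5],[-14,-16.2,-6,0,-0.2,0,2.5],[-18,-16.2,-7.7,0,-0.25,0,2.5],[-22,-16.2,-9.5,0,-0.3,0,2.5],[-26,-16.2,-11.3,0,-0.37,0,2.5],[-30,-16.2,-13,0,-0.44,0,2.5],[-34,-16.2,-14.8,0,-0.5,0,2.5],[-37,-16.2,-16.1,0,-0.56,0,2.5],[-39.2,-16.2,-17.2,0,-0.56,0,2.5],[-39.7,-16.2,-17.3,0,-0.56,0,2.5],[-39.7,-16.2,-17.3,0,-0.56,0,2.5],[-39.7,-16.2,-17.3,0,-0.56,0,2.5],[-39.7,-16.2,-17.3,0,-0.56,0,2.5]]]'
python3 - <<'E'
from h import *
t,M=tool();print(t,M.round(3))
d=snap('wrist','w2'); T=d['camera_from_world']; print(np.linalg.inv(T)[:3,3])
E
```

```text
time: 4.35
tool_pos: [0.5172, 0.084, 0.1996]
tool_rot: [-1.571, -0.0, -1.486]
contact_force: [0.1, -0.8, -1.3]
opening: 0.0314
[0.51719137 0.08401248 0.19958797] [[ 0.084 -0.     0.996]
 [-0.996 -0.     0.084]
 [ 0.    -1.    -0.   ]]
[0.51195191 0.14973502 0.35763881]
```

View pics/w2.png

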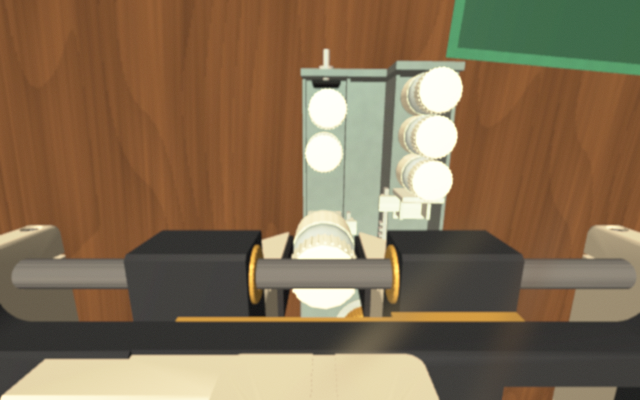

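Run:
```python
from h import *
d=ld('w2')
for n,u,v,z in[('row1',327,107,.074),('row2',323.5,152,.074),('up1',440,90,.107),('up2',435,137,.107),('up3',431,180,.107),('lipA',304,90,.024),('lipB',303.5,200,.024),('backA',346,90,.03),('backB',346.5,200,.03),('ulipA',391,90,.057),('ulipB',385,180,.057)]:
    print(n,pt(d,u,v,z).round(4),pt(d,u,v).round(4))
```

```text
row1 [0.5141 0.163  0.074 ] [0.5141 0.163  0.0739]
row2 [0.5143 0.1254 0.074 ] [0.5143 0.1254 0.0739]
up1 [0.5955 0.1803 0.107 ] [0.5955 0.1803 0.107 ]
up2 [0.5975 0.1466 0.107 ] [0.5976 0.1466 0.1067]
up3 [0.5999 0.1136 0.107 ] [0.5998 0.1136 0.1072]
lipA [0.4907 0.1793 0.024 ] [0.4907 0.1793 0.0242]
lipB [0.4978 0.0691 0.024 ] [0.4977 0.069  0.0234]
backA [0.5313 0.1822 0.03  ] [0.5316 0.1828 0.0239]
backB [0.5427 0.0743 0.03  ] [0.5427 0.0741 0.0294]
ulipA [0.5692 0.1828 0.057 ] [0.5725 0.1847 0.0395]
ulipB [0.5743 0.1028 0.057 ] [0.5789 0.0993 0.0349]
```

The caps are at (327,107) and (323,152) and read as 74 mm high, as they should. The upper caps give a rack yaw of about 0.066. The hand is over the middle of the trough with the gap centred below it, so I lower the jar.

```bash
python3 -m pendant '[[[-0.05,3,0,0,0.015,0,2.5],[-0.1,6,0,0,0.015,0,2.5],[-0.1,9,0,0,0.015,0,2.5],[-0.1,11,0,0,0.015,0,2.5],[-0.1,12.5,0,0,0.015,0,2.5],[-0.1,13.5,0,0,0.015,0,2.5],[-0.1,14.2,0,0,0.015,0,2.5],[-0.1,14.6,0,0,0.015,0,2.5],[-0.1,14.6,0,0,0.015,0,2.5]]]'
python3 -m pendant '[[[0,0.1,0,0,0,0,2.5],[0,0.2,0,0,0,0,2.5],[0,0.3,0,0,0,0,2.5],[0,0.3,0,0,0,0,2.5]]]'
python3 - <<'E'
from h import *
snap('side','d2');snap('scene','s2')
b=cv2.imread('pics/d2.png')[165:292,245:350];a=cv2.imread('pics/s2.png')[155:265,290:405]
c=np.zeros((508,800,3),np.uint8);c[:,:420]=cv2.resize(b,(420,508),interpolation=cv2.INTER_CUBIC);c[:364,420:]=cv2.resize(a,(380,364),interpolation=cv2.INTER_CUBIC)
cv2.imwrite('pics/c3.png',c);print(tool()[0])
E
```

```text
time: 5.3
tool_pos: [0.5171, 0.086, 0.0537]
tool_rot: [-1.571, -0.0, -1.5]
contact_force: [0.0, -0.3, -1.1]
opening: 0.0316
time: 5.7
tool_pos: [0.5171, 0.0862, 0.0508]
tool_rot: [-1.571, -0.0, -1.5]
contact_force: [-0.4, -0.5, -1.4]
opening: 0.0311
[0.51706898 0.08620188 0.05079863]
```

View pics/c3.png

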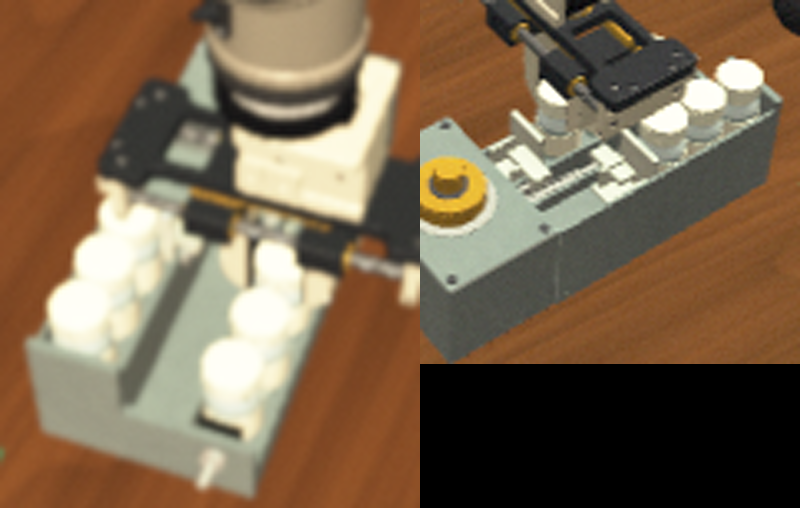

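The jar stands in line in the gap, just above the floor and clear of the follower and row_jar2. I set it down, open slightly and go up.

```bash
python3 -m pendant '[[[0,0.07,0,0,0,0,2.5],[0,0.1,0,0,0,0,2.5],[0,0.1,0,0,0,0,4.8],[0,0.1,0,0,0,0,4.8],[0,0.1,0,0,0,0,4.8],[0,0.1,0,0,0,0,4.8],[0,0.1,0,0,0,0,4.8],[0,-1,0,0,0,0,4.8],[0,-3,0,0,0,0,4.8],[0,-6,0,0,0,0,4.8],[0,-10,0,0,0,0,4.8],[0,-14,0,0,0,0,4.8],[0,-16,0,0,0,0,4.8],[0,-16,0,0,0,0,4.8]]]'
python3 - <<'E'
from h import *
print(tool()[0],to([.570,-.038,.205]))
E
```

```text
time: 7.2
tool_pos: [0.5187, 0.0863, 0.2149]
tool_rot: [-1.563, -0.0, -1.5]
contact_force: [0.1, 0.1, -0.6]
opening: 0.0478
[0.51869967 0.08627228 0.21492053] [12.76  1.03  4.23]
```

```bash
python3 -m pendant '[[[4,0,1.3,0,0,0,4.8],[8,0,2.6,0,0,0,4.8],[12,0.5,4,0,0,0,4.8],[12.8,1,4.2,0,0,0,4.8],[12.8,1,4.2,0,0,0,4.8],[12.8,1,4.2,0,0,0,4.8],[12.8,1,4.2,0,0,0,4.8]]]'
python3 - <<'E'
from h import *
t,M=tool();print(t,status.observe()['tool_rot'])
d=snap('wrist','w3');T=d['camera_from_world']
q=T[:3,:3]@np.array([.57,-.038,.112])+T[:3,3];print(d['cx']-d['fx']*q[0]/q[2],d['cy']+d['fy']*q[1]/q[2])
a=cv2.imread('pics/w3.png');cv2.imwrite('pics/c4.png',cv2.resize(a[0:260,180:480],None,fx=2.3,fy=2.3,interpolation=cv2.INTER_CUBIC))
E
```

```text
time: 7.9
tool_pos: [0.5676, -0.0371, 0.2008]
tool_rot: [-1.571, 0.0, -1.498]
contact_force: [-0.5, 0.0, -0.1]
opening: 0.0479
[ 0.56755945 -0.03711861  0.20080279] [-1.57109209e+00  3.42591176e-04 -1.49835009e+00]
325.8916607022893 210.4159403780238
```

View pics/c4.png

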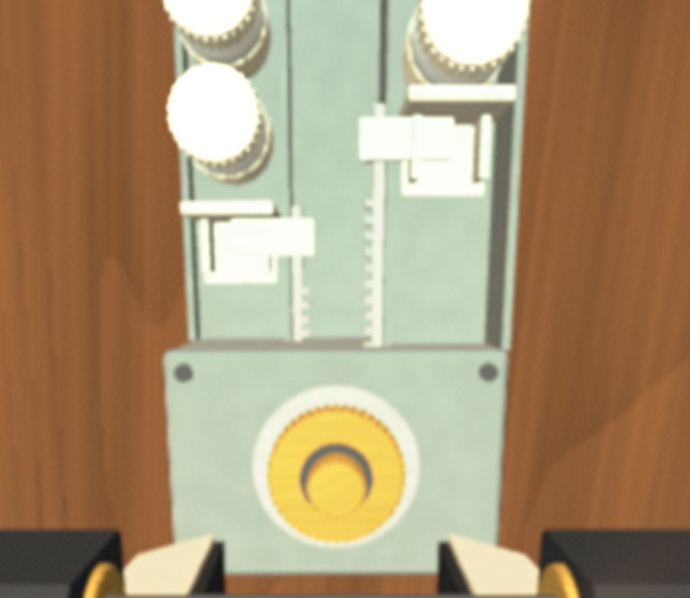

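The knob top is at crop (335,487), which is full-image (325.7,211.7), within 1.5 px of the prediction. The jar stands between row_jar2 and the follower.

Run:
```python
from h import *
d=ld('w3');f=lambda u,v,z:pt(d,u/2.3+180,v/2.3,z).round(4)
k=f(335,487,.112);print('knob',k,pt(d,325.7,211.7).round(4),'ring',f(336,474,.096),pt(d,180+300/2.3,500/2.3).round(4))
print('jar',f(213,107,.074),'fol',f(182,202,.056),f(273,202,.056))
print(to([k[0],k[1],.14]))
```

```text
knob [ 0.5699 -0.0391  0.112 ] [ 0.5699 -0.039   0.1123] ring [ 0.5703 -0.0385  0.096 ] [ 0.5578 -0.0492  0.0964]
jar [0.518  0.0857 0.074 ] fol [0.5044 0.0548 0.056 ] [0.5393 0.0573 0.056 ]
[0.21 6.1  0.21]
```

```bash
python3 -m pendant '[[[0.2,1,0.2,0,-0.14,0,4.8],[0.2,2,0.2,0,-0.28,0,4.5],[0.2,3,0.2,0,-0.42,0,4],[0.2,4,0.2,0,-0.56,0,4],[0.2,5,0.2,0,-0.7,0,4],[0.2,6,0.2,0,-0.84,0,4],[0.2,6,0.2,0,-0.98,0,4],[0.2,6,0.2,0,-1.12,0,4],[0.2,6,0.2,0,-1.2,0,4],[0.2,6,0.2,0,-1.2,0,4],[0.2,6,0.2,0,-1.2,0,4],[0.2,6,0.2,0,-1.2,0,4],[0.2,6,0.2,0,-1.2,0,4]]]' 40
python3 - <<'E'
from h import *
s=status.observe();t,M=tool();print(t,M[:,2].round(3),s['qpos'].round(3),s['torque'],to([.57,-.0388,.1005]))
E
```

```text
time: 9.25
tool_pos: [0.5701, -0.0402, 0.1408]
tool_rot: [-1.571, -0.0, -0.3]
contact_force: [-0.6, -1.0, -0.2]
opening: 0.0403
[ 0.57012486 -0.04017903  0.14081396] [ 0.296  0.955 -0.   ] [-0.204  0.505  1.516 -0.     1.12  -1.475] [ 0.08209623 -0.18571193  0.03391884] [-0.05  4.03  0.13]
```

```bash
python3 -m pendant '[[[-0.05,1,0.1,0,0,0,4],[-0.05,2,0.13,0,0,0,4],[-0.05,3,0.13,0,0,0,4],[-0.05,3.6,0.13,0,0,0,4],[-0.05,4,0.13,0,0,0,4],[-0.05,4,0.13,0,0,0,4],[-0.05,4,0.13,0,0,0,4]]]' 40
python3 - <<'E'
from h import *
s=status.observe();print(s['tool_pos'],s['torque'],s['contact_force'],to([.57,-.0388,.1005]))
E
python3 -m pendant '[[[0,0,0,0,0,0,3],[0,0,0,0,0,0,1.4],[0,0,0,0,0,0,1.4],[0,0,0,0,0,0,1.4],[0,0,0,0,0,0,1.4],[0,0,0,0,0,0,1.4]]]' 40
python3 - <<'E'
from h import *
s=status.observe();print(s['tool_pos'],s['torque'],s['contact_force'],s['opening'])
E
```

```text
time: 9.95
tool_pos: [0.5702, -0.0391, 0.1008]
tool_rot: [-1.571, -0.0, -0.3]
contact_force: [-0.8, 0.5, -0.2]
opening: 0.0403
[ 0.57022181 -0.03908361  0.10080162] [ 0.07644498 -0.14757907 -0.00426186] [-0.84574991  0.54274601 -0.19493042] [-0.03  0.03  0.02]
time: 10.55
tool_pos: [0.5698, -0.0404, 0.101]
tool_rot: [-1.573, -0.0, -0.3]
contact_force: [-1.8, -5.7, 0.9]
opening: 0.0184
[ 0.56979462 -0.04044337  0.10102137] [-0.91248794  0.19937673  0.07323507] [-1.83986351 -5.73520176  0.94127701] 0.018434164357389524
```

```bash
cat > t.py <<'E'
from h import *
s=status.observe();M=tool()[1];print('t',round(s['time'],2),'phi',round(np.arctan2(M[1,2],M[0,2]),3),'mom',s['torque'].round(3),'F',s['contact_force'].round(1),'p',s['tool_pos'].round(4),'op',round(s['opening'],4))
E
python3 -m pendant '[[[0,0,-0.12,0,0,0,1.4],[0,0,-0.12,0,0,0,1.4],[0,0,-0.12,0,0,0,1.4]]]' >/dev/null; python3 t.py
python3 -m pendant '[[[0,0,0,0,0.03,0,1.4],[0,0,0,0,0.06,0,1.4],[0,0,0,0,0.1,0,1.4],[0,0,0,0,0.15,0,1.4],[0,0,0,0,0.2,0,1.4]]]' >/dev/null; python3 t.py
python3 -m pendant '[[[0,0,0,0,0.05,0,1.4],[0,0,0,0,0.1,0,1.4],[0,0,0,0,0.15,0,1.4],[0,0,0,0,0.2,0,1.4]]]' >/dev/null; python3 t.py
python3 - <<'E'
from h import *
d=snap('side','d4');e=snap('scene','s4')
b=cv2.imread('pics/d4.png')[160:292,240:380];a=cv2.imread('pics/s4.png')[150:270,250:405]
c=np.zeros((396,800,3),np.uint8);c[:,:400]=cv2.resize(b,(400,396),interpolation=cv2.INTER_CUBIC);c[:310,400:]=cv2.resize(a,(400,310),interpolation=cv2.INTER_CUBIC);cv2.imwrite('pics/c5.png',c)
E
```

```text
t 10.85 phi 1.271 mom [-0.5    0.044  0.009] F [-2.5 -3.4  1.8] p [ 0.5698 -0.0405  0.101 ] op 0.0184
t 11.35 phi 1.069 mom [-0.513  0.054  0.082] F [-1.7 -2.9  3.5] p [ 0.5698 -0.0405  0.101 ] op 0.0184
t 11.75 phi 0.869 mom [-0.543  0.039  0.047] F [-1.2 -4.1  3.4] p [ 0.5697 -0.0405  0.101 ] op 0.0184
```

View pics/c5.png

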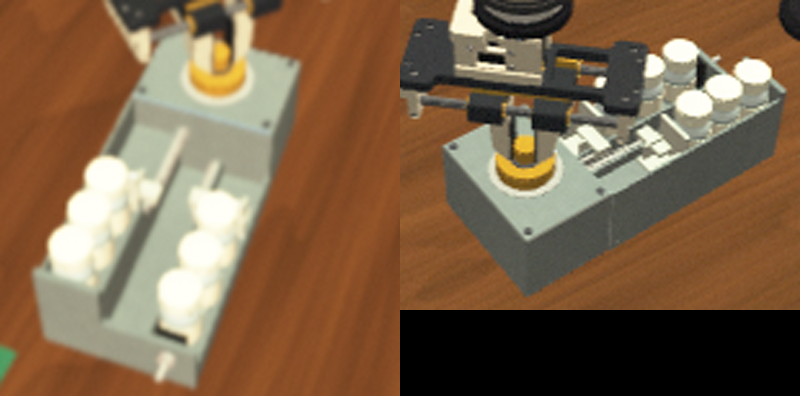

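The side view shows the follower moving towards the jar. The fingertips sit above the ring, and the idle moment is about 0.05–0.08 N m. My measured gaps say the row can't close before about 1.5 rad in total, so I continue to 1.4.

```bash
python3 -m pendant '[[[0,0,0,0,0.05,0,1.4],[0,0,0,0,0.1,0,1.4],[0,0,0,0,0.15,0,1.4],[0,0,0,0,0.2,0,1.4],[0,0,0,0,0.25,0,1.4],[0,0,0,0,0.3,0,1.4],[0,0,0,0,0.35,0,1.4],[0,0,0,0,0.4,0,1.4]]]' >/dev/null; python3 t.py
python3 -m pendant '[[[0,0,0,0,0.05,0,1.4],[0,0,0,0,0.1,0,1.4],[0,0,0,0,0.15,0,1.4],[0,0,0,0,0.2,0,1.4],[0,0,0,0,0.25,0,1.4],[0,0,0,0,0.3,0,1.4]]]' >/dev/null; python3 t.py
python3 -m pendant '[[[0,0,0,0,0.04,0,1.4],[0,0,0,0,0.08,0,1.4],[0,0,0,0,0.12,0,1.4],[0,0,0,0,0.16,0,1.4],[0,0,0,0,0.2,0,1.4]]]' >/dev/null; python3 t.py
python3 -m pendant '[[[0,0,0,0,0.03,0,1.4],[0,0,0,0,0.06,0,1.4],[0,0,0,0,0.08,0,1.4],[0,0,0,0,0.1,0,1.4]]]' >/dev/null; python3 t.py
python3 - <<'E'
from h import *
d=snap('side','d5')
cv2.imwrite('pics/c6.png',cv2.resize(cv2.imread('pics/d5.png')[190:290,250:350],(600,600),interpolation=cv2.INTER_CUBIC))
E
```

```text
t 12.65 phi 0.471 mom [-0.617  0.197  0.105] F [-1.2 -4.2  4. ] p [ 0.5697 -0.0406  0.101 ] op 0.0184
t 13.25 phi 0.171 mom [-0.699  0.195  0.115] F [-2.  -3.8  4.1] p [ 0.5697 -0.0406  0.101 ] op 0.0181
t 13.75 phi -0.029 mom [-0.711  0.266  0.108] F [-1.9 -4.   5.2] p [ 0.5697 -0.0406  0.101 ] op 0.0182
t 14.15 phi -0.129 mom [-0.838  0.333  0.08 ] F [-2.3 -5.1  4.9] p [ 0.5697 -0.0406  0.101 ] op 0.0185
```

View pics/c6.png

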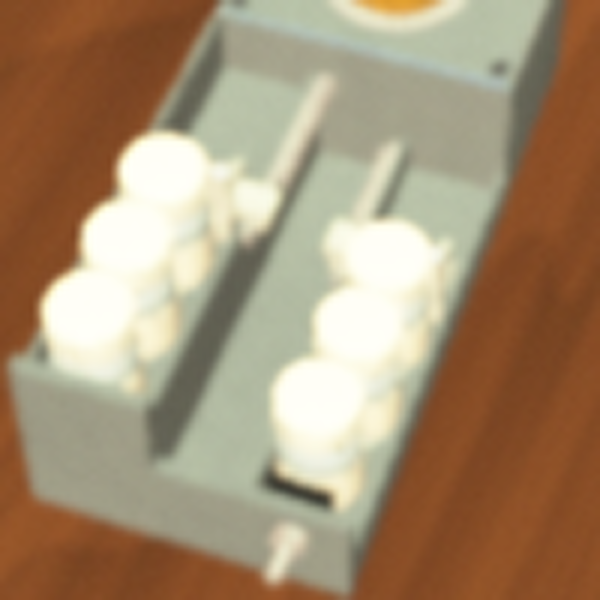

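The row is nearly closed in the side view, with caps at about (388,258), (358,327) and (318,400) in the crop. I'll work out the spacing left and the pad position.

Run:
```python
from h import *
d=ld('d5');f=lambda u,v,z:pt(d,u/6+250,v/6+190,z).round(4)
L=[f(388,255,.074),f(359,324,.074),f(319,395,.074)];U=[f(166,167,.107),f(128,233,.107),f(88,303,.107)]
print(np.array(L),np.linalg.norm(np.diff(L,axis=0),axis=1));print(np.array(U),np.linalg.norm(np.diff(U,axis=0),axis=1))
w=ld('w2'); 
for u,v in[(327,82),(327,86),(314,83),(341,83)]:print('pad w2',pt(w,u,v).round(4))
print('endplate',pt(w,327,72).round(4))
```

```text
[[0.5132 0.0945 0.074 ]
 [0.5104 0.1284 0.074 ]
 [0.5111 0.163  0.074 ]] [0.03401544 0.03460708]
[[0.5967 0.1133 0.107 ]
 [0.5952 0.1468 0.107 ]
 [0.5936 0.1806 0.107 ]] [0.03353357 0.03383785]
pad w2 [0.5124 0.1855 0.0501]
pad w2 [0.5128 0.1843 0.03  ]
pad w2 [0.5009 0.1837 0.0497]
pad w2 [0.5266 0.1902 0.0122]
endplate [0.5117 0.1941 0.0484]
```

Run:
```python
from h import *
w=ld('w2');print(w['image'][64:100,[316,327,338]].mean(2).round().astype(int).T)
z=w['range_z'];print((z[64:100,[316,338]]*1000).round().astype(int).T)
```

```text
[[ 97  93  97 111 143 164 176 179 177 176 170 144 106  78  68  59  52  49
   46  34  26  21  30  74 127 164 180 192 220 247 253 254 254 254 254 254]
 [214 215 220 217 209 192 181 180 179 178 174 154 125 130 162 153 106  63
   44  37  25  20  29  83 166 239 253 254 254 254 254 254 253 253 253 253]
 [ 93  93  97 107 136 162 176 179 178 179 174 153 118  84  69  62  53  46
   45  39  40  52  78 112 150 172 188 210 235 249 253 253 253 253 253 253]]
[[331 333 332 332 288 289 289 290 290 290 290 289 296 302 309 289 289 288
  290 290 295 302 310 318 326 327 327 326 326 270 269 271 269 270 272 271]
 [332 334 334 333 334 289 289 289 290 289 290 289 294 300 308 315 290 290
  289 291 292 302 307 318 326 327 327 326 328 270 268 268 269 269 270 270]]
```

```bash
python3 -m pendant '[[[0,0,0,0,0.03,0,1.4],[0,0,0,0,0.06,0,1.4]]]' >/dev/null; python3 t.py
python3 -m pendant '[[[0,0,0,0,0.02,0,1.4],[0,0,0,0,0.04,0,1.4]]]' >/dev/null; python3 t.py
python3 -m pendant '[[[0,0,0,0,0.02,0,1.4]]]' >/dev/null; python3 t.py
python3 -m pendant '[[[0,0,0,0,0.02,0,1.4]]]' >/dev/null; python3 t.py
```

```text
t 14.4 phi -0.189 mom [-0.837  0.365  0.088] F [-2.7 -4.8  4.8] p [ 0.5697 -0.0406  0.101 ] op 0.0185
t 14.6 phi -0.229 mom [-0.792  0.367  0.075] F [-2.2 -4.5  4.3] p [ 0.5697 -0.0405  0.101 ] op 0.0188
t 14.7 phi -0.249 mom [-0.83   0.341  0.073] F [-1.9 -3.9  4.9] p [ 0.5697 -0.0405  0.101 ] op 0.0186
t 14.8 phi -0.269 mom [-0.826  0.387  0.081] F [-2.2 -3.8  3.4] p [ 0.5696 -0.0406  0.1009] op 0.0184
```

```bash
python3 -m pendant '[[[0,0,0,0,0.02,0,1.4]]]' >/dev/null; python3 t.py
python3 -m pendant '[[[0,0,0,0,0.02,0,1.4]]]' >/dev/null; python3 t.py
```

```text
t 14.9 phi -0.289 mom [-0.853  0.303  0.153] F [-3.  -4.7  4.2] p [ 0.5696 -0.0405  0.101 ] op 0.0184
t 15.0 phi -0.309 mom [-0.843  0.349  0.053] F [-3.3 -4.4  4.2] p [ 0.5696 -0.0405  0.101 ] op 0.0187
```

Run:
```python
from h import *
d=snap('side','d6');o=ld('d5')
# vertical/horizontal shift of the cap patches between d5 and d6
for n,(u,v) in dict(jar=(315,233),row2=(310,244),row1=(303,256),up1=(265,240)).items():
    a=o['image'][v-8:v+8,u-9:u+9].mean(2).astype(np.float32);b=d['image'][v-8:v+8,u-9:u+9].mean(2).astype(np.float32)
    print(n,np.round(cv2.phaseCorrelate(a,b,cv2.createHanningWindow((18,16),cv2.CV_32F)),2))
```

```text
Traceback (most recent call last):
ValueError: setting an array element with a sequence. The requested array has an inhomogeneous shape after 1 dimensions. The detected shape was (2,) + inhomogeneous part.
```

```bash
cat > m.py <<'E'
import sys
from h import *
a0,b0=sys.argv[1:3]
d=snap('side',b0);o=ld(a0)
for n,(u,v) in dict(jar=(315,233),row2=(310,244),row1=(303,256),up1=(265,240)).items():
    a=o['image'][v-8:v+8,u-9:u+9].mean(2).astype(np.float32);b=d['image'][v-8:v+8,u-9:u+9].mean(2).astype(np.float32)
    s,r=cv2.phaseCorrelate(a,b,cv2.createHanningWindow((18,16),cv2.CV_32F));print(n,np.round(s,2),round(r,2),end='; ')
print()
E
python3 t.py; python3 m.py d5 d7; python3 t.py
```

```text
t 15.05 phi -0.31 mom [-0.857  0.403  0.082] F [-2.9 -4.2  3.6] p [ 0.5697 -0.0406  0.101 ] op 0.0186
jar [-0.19 -0.08] 0.98; row2 [-0.11  0.03] 0.81; row1 [-0.04  0.04] 0.97; up1 [ 0.02 -0.07] 1.0; 
t 15.1 phi -0.308 mom [-0.798  0.367  0.101] F [-1.7 -4.4  4.6] p [ 0.5696 -0.0406  0.101 ] op 0.0188
```

```bash
cat > rows.py <<'E'
import sys
from h import *
from scipy.spatial.distance import cdist
from scipy.cluster.vq import kmeans2
def cloud(d):
    v,u=np.mgrid[150:300,240:360];k=d['range_z'][v,u];T=np.linalg.inv(d['camera_from_world'])
    r=np.stack([(u-d['cx'])/d['fx']*k,-(v-d['cy'])/d['fy']*k,-k],-1)[k>0];return r@T[:3,:3].T+T[:3,3]
for f in sys.argv[1:]:
    P=cloud(ld(f));c=P[(abs(P[:,2]-.074)<.0025)&(P[:,0]<.54)&(P[:,0]>.49)&(P[:,1]>.06)][:,:2]
    k,_=kmeans2(c,np.array([[.513,.092],[.512,.128],[.511,.165]]),minit='matrix')
    fo=P[(abs(P[:,2]-.056)<.003)&(P[:,0]<.535)&(P[:,0]>.49)&(P[:,1]>.045)&(P[:,1]<.085)]
    print(f,k.round(4).tolist(),len(c),'fol y',np.round(np.percentile(fo[:,1],[5,50,95]),4) if len(fo) else 0)
E
python3 rows.py d1 d4 d5 d7 2>&1
```

```text
d1 [[0.5126, 0.1202], [0.5132, 0.1369], [0.5123, 0.165]] 214 fol y [0.0529 0.0563 0.0582]
d4 [[0.5154, 0.0874], [0.5117, 0.1273], [0.5131, 0.1641]] 308 fol y [0.0566 0.0606 0.0832]
d5 [[0.5152, 0.0956], [0.5122, 0.1298], [0.5125, 0.164]] 311 fol y [0.0706 0.0736 0.0757]
d7 [[0.5156, 0.0986], [0.5114, 0.1325], [0.5129, 0.1659]] 310 fol y [0.0756 0.0771 0.0787]
```

Range data show that all three jars now move together with the follower and the knob is not slipping. About 2 mm is left to the pad, so I go on in small steps.

```bash
python3 -m pendant '[[[0,0,0,0,0.02,0,1.4]]]' >/dev/null; python3 t.py
python3 -m pendant '[[[0,0,0,0,0.02,0,1.4]]]' >/dev/null; python3 t.py
python3 -m pendant '[[[0,0,0,0,0.0,0,1.4]]]' >/dev/null; python3 t.py
```

```text
t 15.2 phi -0.328 mom [-0.833  0.346  0.14 ] F [-3.4 -4.9  3.9] p [ 0.5696 -0.0406  0.101 ] op 0.0184
t 15.3 phi -0.349 mom [-0.831  0.368  0.13 ] F [-2.4 -5.1  4.3] p [ 0.5696 -0.0406  0.101 ] op 0.0183
t 15.4 phi -0.349 mom [-0.817  0.37   0.047] F [-3.  -5.4  3.6] p [ 0.5696 -0.0405  0.101 ] op 0.0183
```

```bash
cat > z.py <<'E'
from h import *
s=status.observe();M=tool()[1];print(round(s['time'],2),round(np.arctan2(M[1,2],M[0,2]),3),'mz',round(s['torque'][2],3))
E
p='python3 -m pendant'
python3 -m pendant '[[[0,0,0,0,0.01,0,1.4]]]' >/dev/null; python3 z.py
python3 -m pendant '[[[0,0,0,0,0.01,0,1.4]]]' >/dev/null; python3 z.py
python3 -m pendant '[[[0,0,0,0,0.01,0,1.4]]]' >/dev/null; python3 z.py
python3 -m pendant '[[[0,0,0,0,0.0,0,1.4]]]' >/dev/null; python3 z.py
python3 -m pendant '[[[0,0,0,0,0.0,0,1.4]]]' >/dev/null; python3 z.py
```

```text
15.5 -0.358 mz 0.093
15.6 -0.368 mz 0.127
15.7 -0.378 mz 0.179
15.8 -0.378 mz 0.047
15.9 -0.378 mz 0.026
```

```bash
python3 -m pendant '[[[0,0,0,0,0.01,0,1.4]]]' >/dev/null; python3 z.py
python3 -m pendant '[[[0,0,0,0,0.01,0,1.4]]]' >/dev/null; python3 z.py
python3 -m pendant '[[[0,0,0,0,0.01,0,1.4]]]' >/dev/null; python3 z.py
for i in 8 9 10 11; do python3 -c "
from h import *
snap('side','d$i')"; python3 z.py; done; python3 rows.py d8 d9 d10 d11
```

```text
16.0 -0.388 mz 0.092
16.1 -0.398 mz 0.08
16.2 -0.408 mz 0.14
16.25 -0.409 mz 0.066
16.3 -0.408 mz 0.13
16.35 -0.408 mz 0.006
16.4 -0.408 mz 0.054
d8 [[0.5147, 0.0998], [0.5115, 0.133], [0.5123, 0.1663]] 320 fol y [0.0745 0.078  0.0797]
d9 [[0.5142, 0.0991], [0.5125, 0.1337], [0.5123, 0.1669]] 323 fol y [0.0737 0.0778 0.0802]
d10 [[0.5153, 0.0989], [0.5122, 0.1336], [0.5118, 0.1672]] 317 fol y [0.0748 0.0787 0.0805]
d11 [[0.5149, 0.099], [0.5124, 0.1341], [0.5118, 0.1664]] 343 fol y [0.0743 0.0783 0.0797]
```

```bash
python3 -m pendant '[[[0,0,0,0,0.01,0,1.4]]]' >/dev/null; python3 z.py
python3 -m pendant '[[[0,0,0,0,0.01,0,1.4]]]' >/dev/null; python3 z.py
python3 -m pendant '[[[0,0,0,0,0.01,0,1.4]]]' >/dev/null; python3 z.py
python3 -m pendant '[[[0,0,0,0,0,0,1.4]]]' >/dev/null; python3 z.py
python3 -m pendant '[[[0,0,0,0,0,0,1.4]]]' >/dev/null; python3 z.py
python3 -m pendant '[[[0,0,0,0,0,0,1.4]]]' >/dev/null; python3 z.py
```

```text
16.5 -0.418 mz 0.115
16.6 -0.428 mz 0.135
16.7 -0.438 mz 0.106
16.8 -0.438 mz 0.108
16.9 -0.438 mz 0.086
17.0 -0.438 mz 0.059
```

```bash
python3 -m pendant '[[[0,0,0,0,0.01,0,1.4]]]' >/dev/null; python3 z.py
python3 -m pendant '[[[0,0,0,0,0.01,0,1.4]]]' >/dev/null; python3 z.py
python3 -m pendant '[[[0,0,0,0,0.01,0,1.4]]]' >/dev/null; python3 z.py
python3 -m pendant '[[[0,0,0,0,0,0,1.4]]]' >/dev/null; python3 z.py
python3 -m pendant '[[[0,0,0,0,0,0,1.4]]]' >/dev/null; python3 z.py
python3 -m pendant '[[[0,0,0,0,0,0,1.4]]]' >/dev/null; python3 z.py
```

```text
17.1 -0.448 mz 0.117
17.2 -0.458 mz 0.08
17.3 -0.468 mz 0.109
17.4 -0.468 mz 0.069
17.5 -0.468 mz 0.074
17.6 -0.468 mz 0.013
```

```bash
python3 -m pendant '[[[0,0,0,0,0.01,0,1.4]]]' >/dev/null; python3 z.py
python3 -m pendant '[[[0,0,0,0,0.01,0,1.4]]]' >/dev/null; python3 z.py
python3 -m pendant '[[[0,0,0,0,0.01,0,1.4]]]' >/dev/null; python3 z.py
python3 -m pendant '[[[0,0,0,0,0.01,0,1.4]]]' >/dev/null; python3 z.py
for i in 12 13 14 15; do python3 -c "
from h import *
snap('side','d$i')"; python3 z.py; done; python3 rows.py d12 d13 d14 d15
```

```text
17.7 -0.478 mz 0.109
17.8 -0.488 mz 0.101
17.9 -0.498 mz 0.117
18.0 -0.508 mz 0.129
18.05 -0.509 mz 0.103
18.1 -0.508 mz 0.049
18.15 -0.508 mz 0.083
18.2 -0.508 mz -0.014
d12 [[0.515, 0.1], [0.5118, 0.1347], [0.512, 0.1681]] 308 fol y [0.0766 0.08   0.0813]
d13 [[0.5155, 0.1003], [0.511, 0.1357], [0.5125, 0.1678]] 335 fol y [0.0771 0.0793 0.0807]
d14 [[0.5149, 0.101], [0.5114, 0.134], [0.5126, 0.1689]] 331 fol y [0.0772 0.0794 0.0812]
d15 [[0.5157, 0.1002], [0.5115, 0.1341], [0.512, 0.1679]] 307 fol y [0.0756 0.0788 0.0802]
```

```bash
python3 -m pendant '[[[0,0,0,0,0.01,0,1.4]]]' >/dev/null; python3 z.py
python3 -m pendant '[[[0,0,0,0,0.01,0,1.4]]]' >/dev/null; python3 z.py
python3 -m pendant '[[[0,0,0,0,0.01,0,1.4]]]' >/dev/null; python3 z.py
python3 -m pendant '[[[0,0,0,0,0,0,1.4]]]' >/dev/null; python3 z.py
python3 -m pendant '[[[0,0,0,0,0,0,1.4]]]' >/dev/null; python3 z.py
python3 -m pendant '[[[0,0,0,0,0,0,1.4]]]' >/dev/null; python3 z.py
```

```text
18.3 -0.518 mz 0.101
18.4 -0.528 mz 0.111
18.5 -0.538 mz 0.146
18.6 -0.538 mz 0.092
18.7 -0.538 mz -0.008
18.8 -0.538 mz 0.066
```

```bash
python3 -m pendant '[[[0,0,0,0,0.01,0,1.4]]]' >/dev/null; python3 z.py
python3 -m pendant '[[[0,0,0,0,0.01,0,1.4]]]' >/dev/null; python3 z.py
python3 -m pendant '[[[0,0,0,0,0.01,0,1.4]]]' >/dev/null; python3 z.py
python3 -m pendant '[[[0,0,0,0,0,0,1.4]]]' >/dev/null; python3 z.py
python3 -m pendant '[[[0,0,0,0,0,0,1.4]]]' >/dev/null; python3 z.py
python3 -m pendant '[[[0,0,0,0,0,0,1.4]]]' >/dev/null; python3 z.py
```

```text
18.9 -0.548 mz 0.094
19.0 -0.558 mz 0.144
19.1 -0.568 mz 0.103
19.2 -0.568 mz 0.052
19.3 -0.568 mz 0.038
19.4 -0.568 mz 0.043
```

```bash
python3 -m pendant '[[[0,0,0,0,0.01,0,1.4]]]' >/dev/null; python3 z.py
python3 -m pendant '[[[0,0,0,0,0.01,0,1.4]]]' >/dev/null; python3 z.py
python3 -m pendant '[[[0,0,0,0,0.01,0,1.4]]]' >/dev/null; python3 z.py
for i in 16 17 18 19; do python3 -c "
from h import *
snap('side','d$i')"; python3 z.py; done; python3 rows.py d16 d17 d18 d19
```

```text
19.5 -0.578 mz 0.157
19.6 -0.588 mz 0.068
19.7 -0.598 mz 0.083
19.75 -0.599 mz 0.037
19.8 -0.598 mz 0.089
19.85 -0.598 mz 0.099
19.9 -0.598 mz 0.05
d16 [[0.5145, 0.1024], [0.5111, 0.1352], [0.5118, 0.1696]] 336 fol y [0.0775 0.0807 0.082 ]
d17 [[0.5141, 0.1036], [0.5121, 0.1368], [0.5118, 0.1699]] 315 fol y [0.0776 0.0803 0.0822]
d18 [[0.5139, 0.1022], [0.5118, 0.1352], [0.5123, 0.1693]] 315 fol y [0.0767 0.0802 0.0812]
d19 [[0.5147, 0.1022], [0.5126, 0.1355], [0.512, 0.1687]] 326 fol y [0.0774 0.0803 0.0821]
```

```bash
python3 -m pendant '[[[0,0,0,0,0.01,0,1.4]]]' >/dev/null; python3 z.py
python3 -m pendant '[[[0,0,0,0,0.01,0,1.4]]]' >/dev/null; python3 z.py
python3 -m pendant '[[[0,0,0,0,0.01,0,1.4]]]' >/dev/null; python3 z.py
python3 -m pendant '[[[0,0,0,0,0,0,1.4]]]' >/dev/null; python3 z.py
python3 -m pendant '[[[0,0,0,0,0,0,1.4]]]' >/dev/null; python3 z.py
python3 -m pendant '[[[0,0,0,0,0,0,1.4]]]' >/dev/null; python3 z.py
```

```text
20.0 -0.608 mz 0.122
20.1 -0.618 mz 0.175
20.2 -0.628 mz 0.188
20.3 -0.628 mz 0.183
20.4 -0.628 mz 0.19
20.5 -0.628 mz 0.106
```

The torque has risen. While holding it is 0.16 N m instead of 0.055, which is about 6–7 N of push. I'll turn one more small step and then read it while holding.

```bash
python3 -m pendant '[[[0,0,0,0,0.005,0,1.4]]]' >/dev/null; python3 z.py
python3 -m pendant '[[[0,0,0,0,0.005,0,1.4]]]' >/dev/null; python3 z.py
for i in 1 2 3 4 ; do python3 -c "
from h import *
snap('side','e$i')"; python3 z.py; done; python3 rows.py e1 e2 e3 e4
```

```text
20.6 -0.633 mz 0.164
20.7 -0.638 mz 0.272
20.75 -0.638 mz 0.158
20.8 -0.638 mz 0.121
20.85 -0.638 mz 0.179
20.9 -0.638 mz 0.147
e1 [[0.5152, 0.1025], [0.5114, 0.1354], [0.5124, 0.1696]] 328 fol y [0.0778 0.081  0.0818]
e2 [[0.5151, 0.1014], [0.512, 0.1367], [0.5115, 0.1699]] 331 fol y [0.0782 0.0794 0.0824]
e3 [[0.5139, 0.1028], [0.5113, 0.1363], [0.5121, 0.1695]] 324 fol y [0.0792 0.0811 0.082 ]
e4 [[0.5144, 0.1018], [0.5114, 0.1352], [0.513, 0.1696]] 313 fol y [0.0777 0.0805 0.0839]
```

```bash
python3 -m pendant '[[[0,0,0,0,0.004,0,1.4]]]' >/dev/null; python3 z.py
python3 -m pendant '[[[0,0,0,0,0.004,0,1.4]]]' >/dev/null; python3 z.py
python3 -m pendant '[[[0,0,0,0,0,0,1.4]]]' >/dev/null; python3 z.py
python3 -m pendant '[[[0,0,0,0,0,0,1.4]]]' >/dev/null; python3 z.py
python3 -m pendant '[[[0,0,0,0,0,0,1.4]]]' >/dev/null; python3 z.py
python3 -m pendant '[[[0,0,0,0,0,0,1.4]]]' >/dev/null; python3 z.py
```

```text
21.0 -0.642 mz 0.191
21.1 -0.646 mz 0.192
21.2 -0.646 mz 0.221
21.3 -0.646 mz 0.21
21.4 -0.646 mz 0.183
21.5 -0.646 mz 0.2
```

The torque holds steady at 0.20 N m against 0.06–0.11 idle, so the push is about 7–10 N, which is snug. I let go and go up.

```bash
python3 -m pendant '[[[0,0,0,0,0,0,2.4],[0,0,0,0,0,0,3],[0,0,0,0,0,0,3.6],[0,0,0,0,0,0,4],[0,0,0,0,0,0,4],[0,-0.5,0,0,0,0,4],[0,-1.5,0,0,0,0,4],[0,-4,0,0,0,0,4],[0,-8,0,0,0,0,4],[0,-11,0,0,0,0,4],[0,-11,0,0,0,0,4],[0,-11,0,0,0,0,4]]]'; python3 t.py
python3 - <<'E'
from h import *
d=snap('side','f1');e=snap('scene','f2')
b=cv2.imread('pics/f1.png')[165:292,245:350];a=cv2.imread('pics/f2.png')[155:265,260:405]
c=np.zeros((508,800,3),np.uint8);c[:,:420]=cv2.resize(b,(420,508),interpolation=cv2.INTER_CUBIC);c[:288,420:]=cv2.resize(a,(380,288),interpolation=cv2.INTER_CUBIC);cv2.imwrite('pics/c7.png',c)
E
python3 rows.py f1
```

```text
time: 22.7
tool_pos: [0.5699, -0.0401, 0.2118]
tool_rot: [-1.569, 0.001, -2.218]
contact_force: [0.3, 0.4, -0.2]
opening: 0.0402
t 22.7 phi -0.647 mom [-0.045 -0.002  0.01 ] F [ 0.3  0.4 -0.2] p [ 0.5699 -0.0401  0.2118] op 0.0402
f1 [[0.5142, 0.102], [0.512, 0.1355], [0.5113, 0.1696]] 331 fol y [0.0785 0.0808 0.0821]
```

View pics/c7.png

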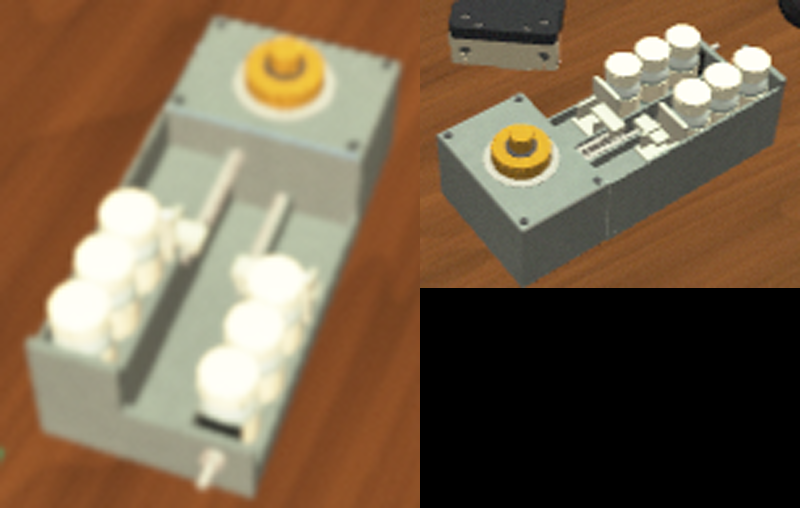

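The three jars stand upright and close together, with the follower's plate against the last one. The follower did not move when I let go, and the hand is clear. I hand the job in.

```bash
python3 -c "
from h import *
print(robot.hand_in())"
```

```text
the job is handed in; nothing more can be done
None
```

I stood the loose jar in the lower-tier gap, drew the row up snug with the inner knob, let go and handed the job in at about 23 s. No verdict was reported.

- **Turning:** I turned the knob 1.92 rad clockwise in one grasp, with the fingertips about 4–5 mm above the outer ring. Idle torque was about 0.06 N m holding and 0.11 N m turning. I stopped when it held steady at 0.20 N m, which puts the push at roughly 7–10 N. Single readings scattered by about ±0.04 N m, so that force is approximate.
- **After letting go:** The range data put the three lower jars 34 mm apart. Neither they nor the follower had moved, beyond the measurement scatter of about 1 mm. In the last picture all three stand upright and the hand is clear of everything.
- **Not checked:** I could not measure the force still on the jars after letting go. I judged that the outer ring and the upper row had stayed put only from the pictures. I did not check the rocket, display base and probe at the end, though the arm never went close to them.
- **Pad position:** My early picture put the pad about 2 mm nearer than where row_jar1 actually stopped. That is within the camera error, so I went by the torque rise instead.

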